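# Nip up the glass retaining ring of a bench voltmeter with a two-pin spanner

## Robot

A 6-joint arm with a two-finger parallel gripper is mounted at the origin on the work surface. World frame = base frame: x ahead of the robot, y to its left, z up, the work surface at z = 0. Lengths are in m, angles in degrees, forces in N, time in s.
With the tool pointing down it reaches from about 0.275 to 0.85 m from the base axis. Payload 19 kg.
Tool frame: the origin (TCP) lies midway between the tips of the shut fingers; the grasp point (between the pads) lies 19 mm behind it; y points along the fingers, z is the direction in which the jaws open and shut, and the axes are right-handed (so a half turn about y gives the same grasp; the last joint's range is limited). The gripper opens to 85 mm and grips with 20 to 120 N. Pads are 22 mm wide; open, the fingers measure 114 mm over their backs; the gripper's body (76 mm by 85 mm) begins 54 mm behind the grasp point. The pads swing forward as they close: fully open they stand 13 mm farther back than shut.
Start: joints at [63.713, 8.623, 82.357, -0, 89.026, -7.678], TCP at [0.183, 0.545, 0.231] pointing down, gripper open.
Joint ranges: [-160.23, 160.23], [-39.13, 120.54], [6.94, 153.29], [-79.49, 259.48], [9.18, 160.14], [-161.06, 161.06]. Speed limits (degrees/s): [108.29, 108.29, 127.2, 172.46, 172.46, 172.46].

## Interface

Orientations are given as [roll, pitch, yaw] about the fixed x, y, z axes, in that order (R = Rz(yaw) Ry(pitch) Rx(roll)).
In Python, from cell import read_state, read_camera, camera_info, job_done, look_for, spot_point gives the robot as it stands.
- The arm moves only by the tool servo_tool, never from a script. Its argument "increments" is a list of rows, each an object of numbers: "wx", "wy", "wz": the turn, a rotation vector about the tool's x, y, z in degrees; "tx", "ty", "tz": the shift along the tool's x, y, z in mm; "hand": the gripper command: -1 is shut, 1 is fully open, values between are in proportion. In form: [{"wx": .., "wy": .., "wz": .., "tx": .., "ty": .., "tz": .., "hand": ..}, ...]. A call has 1 to 20 rows; each row is the pose to reach, as a shift and turn from the pose commanded when the call began, along the tool's axes at that moment; what a row does not reach only later rows make up. A row lasts 1/8 s, in which the tool goes at most 62.5 mm and 10.7 degrees, less where a joint would pass 70% of its speed; a pose out of reach is approached as far as the arm can. A call with a gripper value outside its range is refused whole. The fingers move at their own pace and stop on an object; "grip_force" is the grip in N (left out, the last holds). Time passes only in rows, so rows that repeat a pose let the fingers close. It gives the time, the measured TCP pose, the force and the opening at its end, in the units of the state.
- read_state(): the state, without advancing time (a new reading comes with each control period).
- read_camera(name): name is "scene" or "top" or "wrist"; returns the picture (384x512x3 uint8, red, green, blue); there is no depth.
- camera_info(name): a dict with "fx", "fy", "cx", "cy" (pixels), "dist" ([k1, k2, p1, p2, k3] as OpenCV has them; the pictures are not rectified), "world_from_camera" (4x4, takes a point from camera to world coordinates). Camera axes: x right, y down, z forward; pixel columns grow to the right and rows downward; lengths in m; the calibration is good to about 2 mm. A picture is of the moment at which its call begins: read the wrist's pose just before it. camera_info takes no time and is no camera call; for the wrist camera it gives the pose at the moment of the call.
- job_done(): hands the job in, once; it reports no verdict.
Trained networks look in the newest picture that a camera, given by its name, has taken for a name from the list of things; names that differ only in an ending like _2 or _b are one class to them, and where a whole thing is asked for, a point or a joint stands for the part that bears it (a point fixed in the world has none). Each returns a list of dicts, best first, with "score" (0 to 1); they miss things now and then, are a little off and sometimes report something else, mostly with a low value. They report only what shows in the picture. A call takes as long as a camera call.
- look_for(camera, target): "centre" ([column, row] in pixels, amid what is visible of it).
- spot_point(camera, target): "centre" ([column, row] in pixels: a listed point, or the origin of a listed thing).
The state is a dict: "time_s": time; "q": joint angles; "joint_velocities": joint speeds; "tau": joint torques, N m; "tool_pos": TCP position; "orientation": TCP orientation; "ft_force": force on the tool from outside, world axes, zero at the start; "torque": the same for the moment, N m; "grip_width": finger opening in m.
Only numpy, scipy, OpenCV 4.12 (cv2) and the standard library are available. Lean on these libraries where they do the work, as an engineer would, in place of code of your own. Each camera call takes 0.05 s, during which the arm holds its last target. There are 200 camera calls.

## Task

The glass of the bench voltmeter has just been refitted and its retaining ring is only loosely started: take the two-pin spanner from its wooden rest, set both pins in the ring's two holes, and screw the ring clockwise until it has bitten on the gasket and is nipped up firm, to about half a newton metre. Feel your way and press lightly, since a hard push spoils the ring and overtightening cracks the glass; keep the spanner off the glass and leave the other things on the bench alone. Then draw the spanner straight out and stand it back in its rest, pins in the two sockets.

Things in the scene. Friction and masses are not known exactly. Their poses are not given: they have to be found in the camera images.
- ring (a point): Centre of the upper face of the voltmeter's retaining ring, 55 mm above the bench: plain steel, 71 mm across, 46 mm opening. Two spanner holes, 6.5 mm wide, 6 mm deep, closed below, lie 28.5 mm to each side of the centre. z up; x runs through both holes (either way round). The ring turns about z and does not sink; clockwise from above tightens. It stays tight when let go.
- glass (a joint): How far the ring has pressed the glass into its gasket, in m (too small to measure; feel the torque). The ring drags at 0.15 N m for an unknown 0.2 to 1.2 rad, then bites at 0.25 N m, and each further 0.1 rad adds 0.3 N m and 0.0001 m. Nipped up is 0.4 to 0.7 N m, best 0.5; at 1.0 N m (0.00025 m) the glass cracks. Friction lets the torque sag by up to 0.25 N m when turning stops.
- meter (a point): Centre of the round black rim of the voltmeter's case (inner diameter 74 mm, outer 100 mm), 59 mm above the bench and 4 mm above the ring sunk in it. It faces up on a fixed blue box 150 x 150 mm, 45 mm high. Two terminal posts, tops 66 mm above the bench, stand at x = -63, y = +-45 mm from here. The glass is 46 mm wide as seen, 7.5 mm below the ring's face.
- spanner_grip (a point): Centre of the T-handle of the two-pin spanner (0.24 to 0.38 kg), which stands upright in its rest: a black bar 84 mm long (x), 20 mm thick (y), 28 mm high. Grip it across the 20 mm. Below it a 14 mm shank, 38 mm long, and a dark steel cross-bar 72 x 18 x 10 mm along x. z up; a half turn about z looks and works the same.
- spanner_tip (a point): Midway between the tips of the spanner's two pins, on its axis, 80 mm below the handle's centre; same axes as the handle. The pins point down at 28.5 mm either side along x: round, 5 mm thick, bevelled ends, 12 mm long below the cross-bar.
- rest_mouth (a point): Centre of the upper face of the spanner's rest, a fixed light wood block 120 x 60 mm, 34 mm high, with two round sockets 10 mm wide and 16 mm deep at 28.5 mm either side along x. Parked, the spanner's cross-bar lies on this face, its pin tips 12 mm below it.
- spanner: The whole two-pin spanner; origin and axes as spanner_tip.
- button_module: Loose push-button module, black base 75 x 85 mm, 60 mm high: leave alone. Origin under its centre.
- relay_module: Loose relay module, black base 80 x 95 mm with a clear box, 40 mm high: leave alone. Origin under its centre.
- lamp_module: Loose lamp module, black base 75 x 85 mm with a small bulb, 46 mm high: leave alone. Origin under its centre.
- screwdriver: Loose screwdriver lying on the bench, 190 mm long: leave alone.

How it is judged (in metres and radians):
On the way, in this order (a step that is already met when the one before it is completed fails the run):
1. both spanner pins are down in the ring's holes, spanner upright (horizontal distance between spanner_tip and ring below 0.003 m and z of spanner_tip in the frame of ring below -0.003 m and angle between spanner_tip's own z axis and vertical below 0.1 rad), for 0.1 s.
2. with the pins in its holes the ring is turned home and nipped up on the gasket (about 0.4 N m or more) (value of joint glass above 5e-05 m and horizontal distance between spanner_tip and ring below 0.003 m and z of spanner_tip in the frame of ring below -0.002 m and angle between spanner_tip's own z axis and vertical below 0.1 rad), for 0.1 s.
At the end, for the whole second after the job is handed in: The ring is nipped up on the gasket (by about 0.4 to 1.0 N m: glass pressed down 0.03 to 0.25 mm); the spanner stands still and upright (within 6 degrees) in its rest, pins at least 9 mm down in the sockets, axis within 5 mm of the rest's centre; nothing is held (value of joint glass between 3e-05 and 0.00025 m and horizontal distance between spanner_tip and rest_mouth below 0.005 m and z of spanner_tip in the frame of rest_mouth below -0.009 m and angle between spanner_tip's own z axis and vertical below 0.1 rad and linear speed of spanner below 0.01 m/s); the robot touches nothing.
It fails at once if the ring is overtightened (about 1.0 N m) and the glass cracks (value of joint glass above 0.00025 m).
It fails at once if the spanner is forced on the ring (contact load above 60 N, pressing and turning together) (contact force between spanner and ring above 60 N).
It fails at once if the spanner touches the glass (contact force between spanner and glass above 1 N).
It fails at once if a bystander (push-button, relay or lamp module, screwdriver) is moved by more than 15 mm (distance of any of button_module, relay_module, lamp_module, screwdriver from where it was at the start of the episode above 0.015 m).
It also fails if it takes over 64 s, if anything falls off the work surface, if the arm or the gripper's body presses on something with over 40 N, if the wrist force passes 120 N, or if a joint passes its speed limit or range.

## Working session

There is one attempt and no reset: what is moved stays moved. The work goes in short steps, Python scripts to look and compute and a tool call to move; the robot and the scene stay as the last step left them, time stands still between calls to the robot, and variables do not carry over. Pictures are saved under pics/ and viewed, and the job is handed in when it is done.

Besides the shell and the picture viewer there is one more tool, called after ">>>" as a command line: name --argument value ..., lists and objects as JSON in quotes. servo_tool: Moves the arm, as the interface text tells. Its arguments: {"type":"object","properties":{"increments":{"type":"array","items":{"type":"object","properties":{"wx":{"type":"number"},"wy":{"type":"number"},"wz":{"type":"number"},"tx":{"type":"number"},"ty":{"type":"number"},"tz":{"type":"number"},"hand":{"type":"number"}}}},"grip_force":{"type":"number"}},"required":["increments"]}

```bash
mkdir -p pics
cat > h.py <<'E'
import numpy as np, cv2
from cell import *
from scipy.spatial.transform import Rotation as R
def K(c):
    i=camera_info(c); return np.array([[i['fx'],0,i['cx']],[0,i['fy'],i['cy']],[0,0,1]]),np.array(i['dist'],float),np.array(i['world_from_camera'])
def ray(c,px,z,info=None):
    k,d,T=info or K(c)
    u=cv2.undistortPoints(np.array([[px]],float),k,d)[0,0]
    v=T[:3,:3]@np.array([u[0],u[1],1]); o=T[:3,3]
    return o+v*(z-o[2])/v[2]
def proj(c,P,info=None):
    k,d,T=info or K(c); P=np.atleast_2d(np.array(P,float)); Ti=np.linalg.inv(T)
    return cv2.projectPoints(P@Ti[:3,:3].T+Ti[:3,3],np.zeros(3),np.zeros(3),k,d)[0][:,0]
def snap(c,name,crop=None,s=1):
    im=read_camera(c); cv2.imwrite('pics/'+name+'.png',im[:,:,::-1]); return im
def pose():
    s=read_state(); return s, np.array(s['tool_pos']), R.from_euler('xyz',s['orientation'],degrees=True).as_matrix()
E
python3 - <<'E'
from h import *
s,p,M=pose(); print(s); print(M.round(3))
H=dict(ring=.055,meter=.059,spanner_grip=.034+.068,rest_mouth=.034,spanner_tip=.022,button_module=0,relay_module=0,lamp_module=0,screwdriver=0.01)
ims={}
for c in('top','scene','wrist'):
    ims[c]=snap(c,c+'0'); print(c, np.round(K(c)[2][:3,3],3))
    for t,z in H.items():
        r=spot_point(c,t)[:2] 
        print(c,t,[(np.round(q['centre'],1),round(q['score'],2),ray(c,q['centre'],z).round(3)) for q in r])
E
```

```text
{'time_s': 0.0, 'q': array([ 6.37117913e+01,  8.64996801e+00,  8.23928131e+01,  8.30198302e-04,
        8.90242163e+01, -7.67613699e+00]), 'joint_velocities': array([ 0.05818389,  0.05312535,  0.06035574,  0.13722846,  0.04096407,
       -0.04859274]), 'tau': array([-9.06222122e-04, -7.13057971e+01, -5.70876253e+01, -2.44532912e-04,
        8.95042933e-03, -2.49566290e-05]), 'tool_pos': array([0.18341126, 0.54471518, 0.23068689]), 'orientation': array([-9.00662862e+01,  9.77169810e-03, -1.86120919e+01]), 'ft_force': array([-0.05519443, -0.01437509,  0.08159032]), 'torque': array([-0.02051754, -0.02170531, -0.02075921]), 'grip_width': 0.08504438316970775}
[[ 0.948 -0.001  0.319]
 [-0.319 -0.001  0.948]
 [-0.    -1.    -0.001]]
top [0.499 0.003 1.591]
top ring [(array([316.8, 225.8]), 0.79, array([ 0.496, -0.203,  0.055]))]
top meter [(array([315. , 219.2]), 0.62, array([ 0.517, -0.197,  0.059]))]
top spanner_grip [(array([207.1, 211.2]), 0.64, array([0.534, 0.139, 0.102]))]
top rest_mouth [(array([207.9, 216.7]), 0.84, array([0.518, 0.142, 0.034])), (array([316. , 220.8]), 0.62, array
[... 996 characters left out ...]
.519, 0.152, 0.034]))]
scene spanner_tip [(array([255.8, 166. ]), 0.63, array([0.513, 0.154, 0.022])), (array([117.2, 284.3]), 0.42, array([ 0.562, -0.434,  0.022]))]
scene button_module []
scene relay_module [(array([302.1, 131.2]), 0.59, array([0.492, 0.436, 0.   ]))]
scene lamp_module [(array([256.9, 264.2]), 0.77, array([ 0.777, -0.108,  0.   ]))]
scene screwdriver [(array([117.9, 286.5]), 0.57, array([ 0.562, -0.436,  0.01 ]))]
wrist [0.106 0.572 0.374]
wrist ring []
wrist meter []
wrist spanner_grip []
wrist rest_mouth []
wrist spanner_tip []
wrist button_module []
wrist relay_module [(array([261.6, 338.1]), 0.64, array([0.496, 0.451, 0.   ]))]
wrist lamp_module []
wrist screwdriver []
```

Run:
```python
import cv2,numpy as np
a=cv2.imread('pics/top0.png')[110:290,90:410]
cv2.imwrite('pics/top0c.png',cv2.resize(a,None,fx=2.5,fy=2.5,interpolation=3))
```

```text
(no output)
```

View pics/top0c.png

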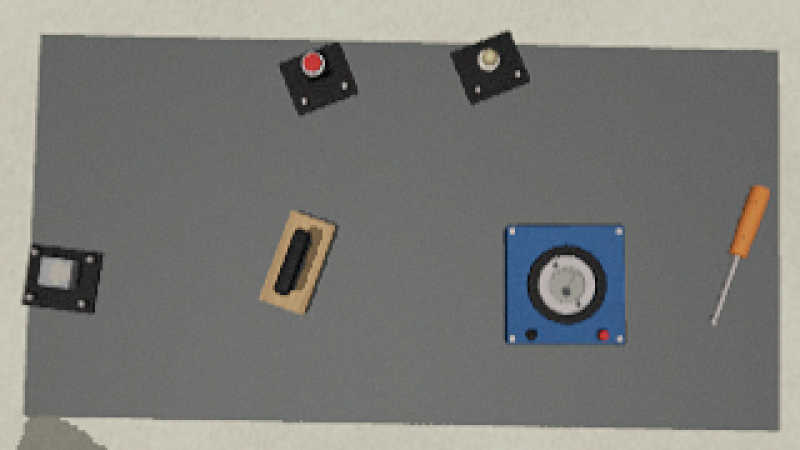

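View pics/scene0.png

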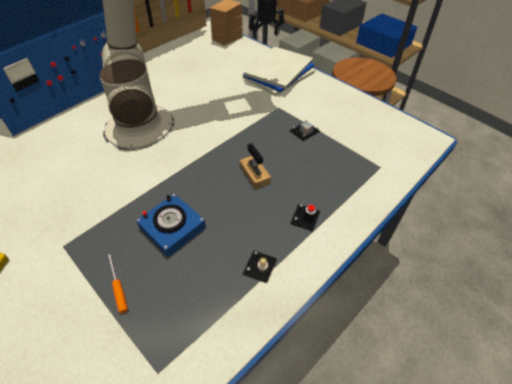

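View pics/wrist0.png

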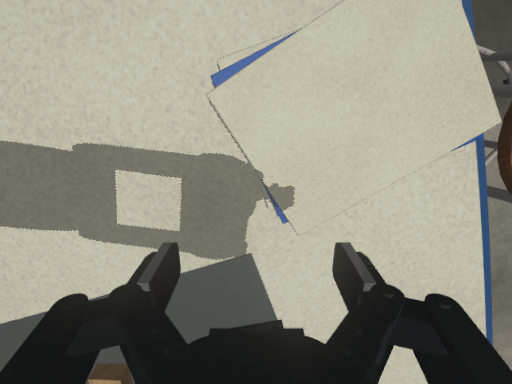

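>>> servo_tool --increments '[{"tx": 60,"tz": -36},{"tx": 120,"tz": -72},{"tx": 180,"tz": -108},{"tx": 240,"tz": -144},{"tx": 300,"tz": -180},{"tx": 350,"tz": -210},{"tx": 400,"tz": -240},{"tx": 430,"tz": -260},{"tx": 440,"tz": -268},{"tx": 440,"tz": -268},{"tx": 440,"tz": -268}]'

```text
$.increments[0]: bad value
```

Run:
```python
from h import *
s,p,M=pose(); print(s['time_s'],p,s['orientation'])
snap('wrist','w1')
for t,z in dict(spanner_grip=.102,rest_mouth=.034,spanner_tip=.022).items():
    print(t,[(np.round(q['centre'],1),round(q['score'],2),ray('wrist',q['centre'],z).round(4)) for q in spot_point('wrist',t)[:2]])
i=K('wrist')
print(proj('wrist',[[.519,.148,.034],[.52,.146,.116]]))
```

```text
1.5 [0.18348832 0.54490251 0.23127548] [-9.00062525e+01  6.86287997e-04 -1.86102567e+01]
spanner_grip []
rest_mouth []
spanner_tip []
[[112.80200732 398.53537533]
 [ 88.54962245 449.44103109]]
```

View pics/w1.png

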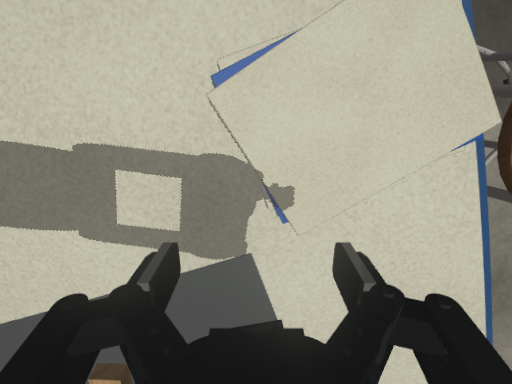

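>>> servo_tool --increments '[{"tx": 60,"ty": 0,"tz": -36,"wx": 0,"wy": 0,"wz": 0,"hand": 1},{"tx": 120,"ty": 0,"tz": -72,"wx": 0,"wy": 0,"wz": 0,"hand": 1},{"tx": 180,"ty": 0,"tz": -108,"wx": 0,"wy": 0,"wz": 0,"hand": 1},{"tx": 240,"ty": 0,"tz": -144,"wx": 0,"wy": 0,"wz": 0,"hand": 1},{"tx": 300,"ty": 0,"tz": -180,"wx": 0,"wy": 0,"wz": 0,"hand": 1},{"tx": 350,"ty": 0,"tz": -210,"wx": 0,"wy": 0,"wz": 0,"hand": 1},{"tx": 400,"ty": 0,"tz": -240,"wx": 0,"wy": 0,"wz": 0,"hand": 1},{"tx": 440,"ty": 0,"tz": -264,"wx": 0,"wy": 0,"wz": 0,"hand": 1},{"tx": 450,"ty": 0,"tz": -270,"wx": 0,"wy": 0,"wz": 0,"hand": 1},{"tx": 450,"ty": 0,"tz": -270,"wx": 0,"wy": 0,"wz": 0,"hand": 1},{"tx": 450,"ty": 0,"tz": -270,"wx": 0,"wy": 0,"wz": 0,"hand": 1}]'

```text
time_s: 3.08
tool_pos: [0.5234, 0.1459, 0.2313]
orientation: [-90.0, 0.0, -18.6]
ft_force: [0.1, 1.0, 0.3]
grip_width: 0.0854
```

Run:
```python
from h import *
s,p,M=pose(); print(s['time_s'],p,s['orientation'])
snap('wrist','w2')
for t,z in dict(spanner_grip=.102,rest_mouth=.034,spanner_tip=.022).items():
    print(t,[(np.round(q['centre'],1),round(q['score'],2),ray('wrist',q['centre'],z).round(4)) for q in spot_point('wrist',t)[:2]])
print(proj('wrist',[[.519,.148,.034],[.52,.146,.116]]))
```

```text
3.075 [0.52342265 0.14589362 0.23127809] [-8.99988963e+01  1.53375860e-02 -1.85996442e+01]
spanner_grip [(array([247.6, 169.7]), 0.17, array([0.5079, 0.1428, 0.102 ]))]
rest_mouth [(array([246.9, 171.8]), 0.8, array([0.5259, 0.1335, 0.034 ]))]
spanner_tip [(array([250.9, 184.9]), 0.47, array([0.5479, 0.1312, 0.022 ]))]
[[255.82125835 163.35222163]
 [254.23205707 183.21977507]]
```

View pics/w2.png

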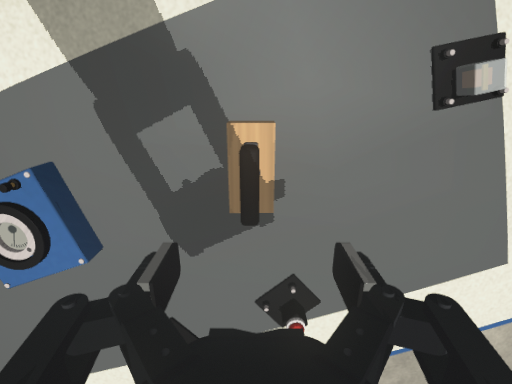

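Run:
```python
from h import *
im=cv2.imread('pics/w2.png')
sub=im[100:240,200:300]; cv2.imwrite('pics/w2c.png',cv2.resize(sub,None,fx=4,fy=4,interpolation=3))
dk=(im.max(2)<40).astype(np.uint8); dk[:100]=0;dk[240:]=0;dk[:,:215]=0;dk[:,290:]=0
n,l,st,c=cv2.connectedComponentsWithStats(dk); k=1+st[1:,4].argmax(); print(st[k],c[k])
ys,xs=np.where(l==k)
for r in range(140,230,8):
    q=xs[ys==r]; print(r,(q.min(),q.max()) if len(q) else None,end=' ')
b=(im[:,:,2].astype(int)-im[:,:,0]>35).astype(np.uint8); b[:100]=0;b[240:]=0;b[:,:215]=0;b[:,290:]=0
print()
for r in range(116,220,6):
    q=np.where(b[r])[0]; print(r,(q.min(),q.max()) if len(q) else None,end=' ')
print()
# predicted handle/rest corners
ya=np.radians(-18.6)
for c0,L,W,z in(((.5234,.1459),.12,.06,.034),((.5234,.1459),.084,.02,.116)):
    C=[[c0[0]+a*L/2*np.cos(ya)-b*W/2*np.sin(ya),c0[1]+a*L/2*np.sin(ya)+b*W/2*np.cos(ya),z] for a,b in((-1,-1),(-1,1),(1,1),(1,-1))]
    print(proj('wrist',C).round(1).tolist())
```

```text
[241 203   5  22  54] [242.2962963  215.33333333]
140 None 148 None 156 None 164 None 172 None 180 None 188 None 196 None 204 (np.int64(241), np.int64(242)) 212 (np.int64(241), np.int64(243)) 220 (np.int64(241), np.int64(243)) 228 None 
116 None 122 (np.int64(230), np.int64(274)) 128 (np.int64(227), np.int64(275)) 134 (np.int64(227), np.int64(275)) 140 (np.int64(228), np.int64(274)) 146 (np.int64(228), np.int64(274)) 152 (np.int64(228), np.int64(274)) 158 (np.int64(228), np.int64(274)) 164 (np.int64(228), np.int64(274)) 170 (np.int64(228), np.int64(274)) 176 (np.int64(229), np.int64(274)) 182 (np.int64(229), np.int64(273)) 188 (np.int64(229), np.int64(273)) 194 (np.int64(229), np.int64(273)) 200 (np.int64(230), np.int64(272)) 206 (np.int64(230), np.int64(272)) 212 (np.int64(230), np.int64(272)) 218 None 
[[230.8, 119.3], [279.9, 119.3], [277.4, 210.0], [233.4, 210.0]]
[[244.7, 144.4], [265.7, 144.4], [264.7, 224.3], [245.7, 224.3]]
```

View pics/w2c.png

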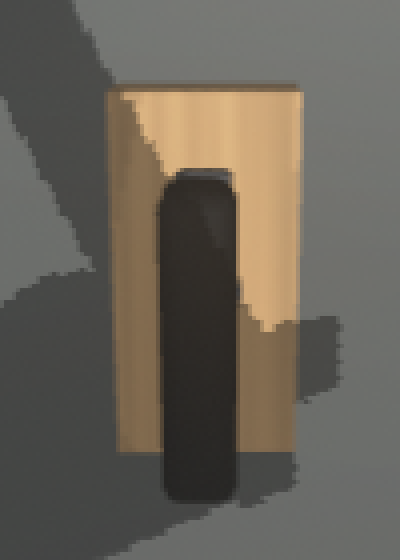

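>>> servo_tool --increments '[{"tx": 1,"ty": 30,"tz": -5.3,"wx": 0,"wy": 0,"wz": 0,"hand": 1},{"tx": 1,"ty": 70,"tz": -5.3,"wx": 0,"wy": 0,"wz": 0,"hand": 1},{"tx": 1,"ty": 110,"tz": -5.3,"wx": 0,"wy": 0,"wz": 0,"hand": 1},{"tx": 1,"ty": 138,"tz": -5.3,"wx": 0,"wy": 0,"wz": 0,"hand": 1},{"tx": 1,"ty": 148,"tz": -5.3,"wx": 0,"wy": 0,"wz": 0,"hand": 1},{"tx": 1,"ty": 148,"tz": -5.3,"wx": 0,"wy": 0,"wz": 0,"hand": 1}]'

```text
time_s: 4.03
tool_pos: [0.523, 0.1403, 0.0836]
orientation: [-90.0, 0.0, -18.6]
ft_force: [-0.1, -0.5, 1.2]
grip_width: 0.0851
```

Run:
```python
from h import *
s,p,M=pose(); print(s['time_s'],p,s['orientation'],s['ft_force'])
snap('wrist','w3')
```

```text
4.025 [0.52301413 0.14034968 0.08359147] [-9.00090728e+01  6.66274695e-03 -1.85825100e+01] [-0.07623331 -0.49822156  1.22930674]
```

View pics/w3.png

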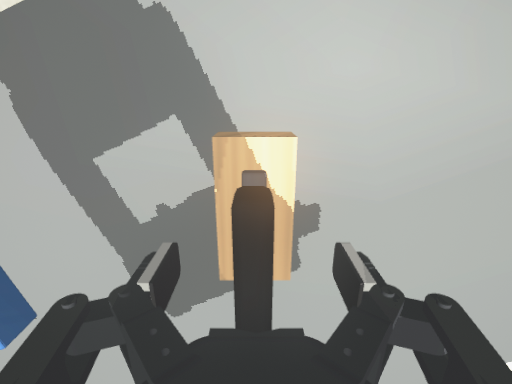

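>>> servo_tool --grip_force 100 --increments '[{"tx": 0,"ty": 0,"tz": -1,"wx": 0,"wy": 0,"wz": 0,"hand": -1},{"tx": 0,"ty": 0,"tz": -1,"wx": 0,"wy": 0,"wz": 0,"hand": -1},{"tx": 0,"ty": 0,"tz": -1,"wx": 0,"wy": 0,"wz": 0,"hand": -1},{"tx": 0,"ty": 0,"tz": -1,"wx": 0,"wy": 0,"wz": 0,"hand": -1},{"tx": 0,"ty": 0,"tz": -1,"wx": 0,"wy": 0,"wz": 0,"hand": -1},{"tx": 0,"ty": 0,"tz": -1,"wx": 0,"wy": 0,"wz": 0,"hand": -1},{"tx": 0,"ty": 0,"tz": -1,"wx": 0,"wy": 0,"wz": 0,"hand": -1},{"tx": 0,"ty": 0,"tz": -1,"wx": 0,"wy": 0,"wz": 0,"hand": -1}]'

```text
time_s: 5.08
tool_pos: [0.523, 0.1391, 0.0838]
orientation: [-90.0, -0.0, -18.6]
ft_force: [-1.8, -0.1, 5.8]
grip_width: 0.0186
```

Run:
```python
from h import *
s,p,M=pose(); print(s['time_s'],p,s['orientation'],s['ft_force'],s['torque'],s['grip_width'])
snap('wrist','w4')
```

```text
5.075 [0.52296842 0.13906082 0.08375424] [-8.99968679e+01 -3.76854832e-02 -1.86095526e+01] [-1.76041988 -0.08262582  5.84457778] [-0.15404041  0.22887689 -0.0127819 ] 0.01859859098074912
```

View pics/w4.png

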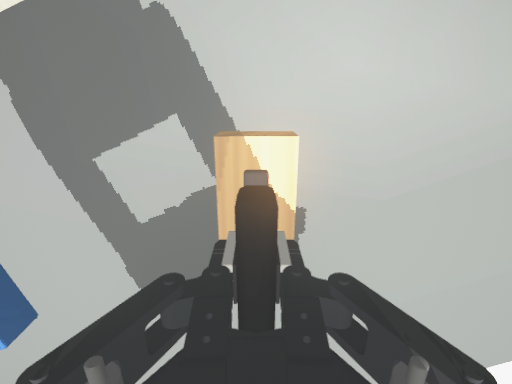

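>>> servo_tool --increments '[{"tx": 0,"ty": -8,"tz": 0,"wx": 0,"wy": 0,"wz": 0,"hand": -1},{"tx": 0,"ty": -25,"tz": 0,"wx": 0,"wy": 0,"wz": 0,"hand": -1},{"tx": 0,"ty": -60,"tz": 0,"wx": 0,"wy": 0,"wz": 0,"hand": -1},{"tx": 5,"ty": -100,"tz": -10,"wx": 0,"wy": -5,"wz": 0,"hand": -1},{"tx": 25,"ty": -116,"tz": -50,"wx": 0,"wy": -12,"wz": 0,"hand": -1},{"tx": 50,"ty": -116,"tz": -100,"wx": 0,"wy": -21,"wz": 0,"hand": -1},{"tx": 75,"ty": -116,"tz": -150,"wx": 0,"wy": -30,"wz": 0,"hand": -1},{"tx": 100,"ty": -116,"tz": -200,"wx": 0,"wy": -39,"wz": 0,"hand": -1},{"tx": 120,"ty": -116,"tz": -240,"wx": 0,"wy": -45,"wz": 0,"hand": -1},{"tx": 132,"ty": -116,"tz": -265,"wx": 0,"wy": -48,"wz": 0,"hand": -1},{"tx": 137,"ty": -116,"tz": -275,"wx": 0,"wy": -48.6,"wz": 0,"hand": -1},{"tx": 137,"ty": -116,"tz": -275,"wx": 0,"wy": -48.6,"wz": 0,"hand": -1},{"tx": 137,"ty": -116,"tz": -275,"wx": 0,"wy": -48.6,"wz": 0,"hand": -1},{"tx": 137,"ty": -116,"tz": -275,"wx": 0,"wy": -48.6,"wz": 0,"hand": -1}]'

```text
time_s: 6.88
tool_pos: [0.5648, -0.1643, 0.1995]
orientation: [-90.0, -0.0, 30.0]
ft_force: [0.5, -0.4, -3.6]
grip_width: 0.0186
```

Run:
```python
from h import *
s,p,M=pose(); print(s['time_s'],p,s['orientation'],s['ft_force'],s['torque'],s['grip_width'],s['q'].round(1))
snap('wrist','w5')
np.savez('w5.npz',k=K('wrist')[0],d=K('wrist')[1],T=K('wrist')[2],p=p,M=M)
for t,z in dict(ring=.055,meter=.059,spanner_tip=p[2]-.0618,spanner_grip=p[2]+.018).items():
    print(t,[(np.round(q['centre'],1),round(q['score'],2),ray('wrist',q['centre'],z).round(4)) for q in spot_point('wrist',t)[:2]])
```

```text
6.875 [ 0.56484982 -0.16426226  0.19953371] [-9.00047735e+01 -5.38661865e-03  3.00322359e+01] [ 0.50102094 -0.38491614 -3.61956997] [-0.0183231  -0.01546892 -0.03498087] 0.018645278674404183 [ -23.7   10.9   83.4    0.    85.7 -143.7]
ring []
meter [(array([251.7, 109.3]), 0.58, array([ 0.5036, -0.2044,  0.059 ]))]
spanner_tip []
spanner_grip [(array([257.7, 268.2]), 0.85, array([ 0.5679, -0.1614,  0.2175]))]
```

View pics/w5.png

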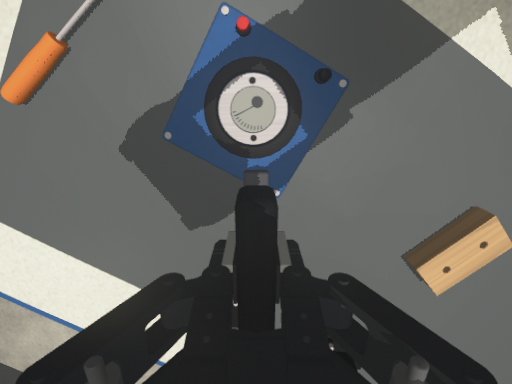

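```bash
cat > ringfit.py <<'E'
from h import *
import sys
def fit(im,info,c0,save=None,guess_yaw=30):
    # rectify a top-down patch of ring plane z=.055, 0.25 mm/px, x along guess yaw -> up
    y=np.radians(guess_yaw); ex=np.array([np.cos(y),np.sin(y)]); ez=np.array([-np.sin(y),np.cos(y)])
    N=400; u=(np.arange(N)-N/2)*.00025
    U,V=np.meshgrid(u,u); P=np.stack([c0[0]+U*ez[0]-V*ex[0],c0[1]+U*ez[1]-V*ex[1],np.full_like(U,.055)],-1).reshape(-1,3)
    m=proj('wrist',P,info).astype(np.float32).reshape(N,N,2)
    r=cv2.remap(im,m[...,0],m[...,1],cv2.INTER_CUBIC)
    if save: cv2.imwrite('pics/'+save+'.png',cv2.resize(r,(600,600)))
    return r
if __name__=='__main__':
    z=np.load('w5.npz'); info=(z['k'],z['d'],z['T'])
    r=fit(cv2.imread('pics/w5.png'),info,(.500,-.2035),'r5')
E
python3 ringfit.py
```

```text
(no output)
```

View pics/r5.png

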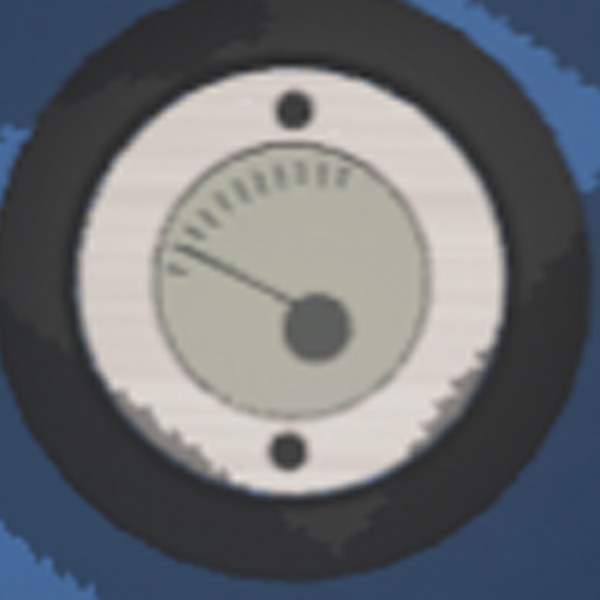

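Run:
```python
from h import *
z=np.load('w5.npz'); info=(z['k'],z['d'],z['T']); p=z['p'];M=z['M']
im=cv2.imread('pics/w5.png'); cv2.imwrite('pics/w5c.png',cv2.resize(im[155:255,206:306],None,fx=6,fy=6,interpolation=3))
# tool-frame pts (x, y(down), z) ; handle centre 19 mm behind TCP (y=-.019 ) approx -> tip y=+.0618
tip=.0618
pts={}
for sx in(-1,):
  for n,x,y,hz in(('bar top end',-.036,tip-.022,.009),('bar bottom end',-.036,tip-.012,.009),('handle top end',-.042,tip-.094,.010),('handle bot end',-.042,tip-.066,.01),('pin tip',-.0285,tip,.0025)):
    q=[M@np.array([x,y,s*hz])+p for s in(-1,1)]
    print(n,proj('wrist',q,info).round(1).tolist(), 'px/mm x', (proj('wrist',[q[0]+M@np.array([.001,0,0])],info)-proj('wrist',[q[0]],info)).round(2))
```

```text
bar top end [[242.3, 169.3], [268.2, 169.3]] px/mm x [[0.02 1.4 ]]
bar bottom end [[243.0, 165.9], [267.7, 165.9]] px/mm x [[0.02 1.34]]
handle top end [[231.8, 196.3], [277.8, 196.2]] px/mm x [[0.07 2.16]]
handle bot end [[236.3, 178.5], [273.8, 178.5]] px/mm x [[0.04 1.8 ]]
pin tip [[252.2, 171.7], [258.6, 171.7]] px/mm x [[0.01 1.24]]
```

View pics/w5c.png

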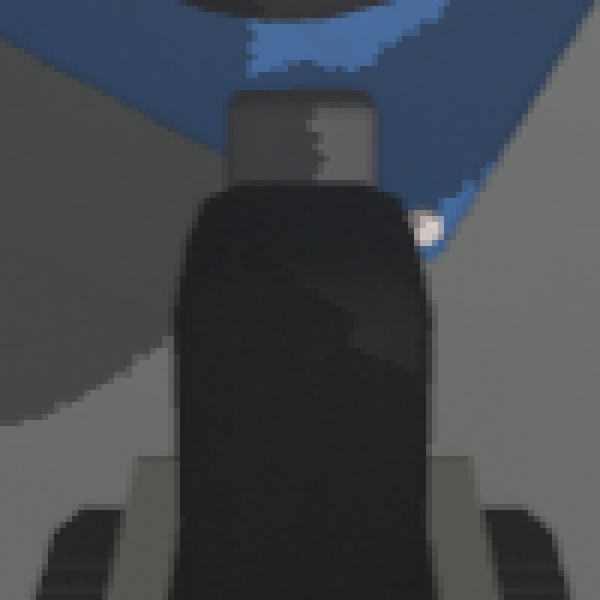

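>>> servo_tool --increments '[{"tx": -25,"ty": 10,"tz": -1,"wx": 0,"wy": -1,"wz": 0,"hand": -1},{"tx": -55,"ty": 25,"tz": -3,"wx": 0,"wy": -1,"wz": 0,"hand": -1},{"tx": -75.2,"ty": 50,"tz": -3.8,"wx": 0,"wy": -1,"wz": 0,"hand": -1},{"tx": -75.2,"ty": 66,"tz": -3.8,"wx": 0,"wy": -1,"wz": 0,"hand": -1},{"tx": -75.2,"ty": 66,"tz": -3.8,"wx": 0,"wy": -1,"wz": 0,"hand": -1},{"tx": -75.2,"ty": 66,"tz": -3.8,"wx": 0,"wy": -1,"wz": 0,"hand": -1}]'

```text
time_s: 7.88
tool_pos: [0.5024, -0.206, 0.1341]
orientation: [-90.1, -0.0, 31.0]
ft_force: [-0.3, -0.3, -2.0]
grip_width: 0.019
```

```bash
cat > look.py <<'E'
import sys
from ringfit import *
n=sys.argv[1]
s,p,M=pose(); print(s['time_s'],p,s['orientation'],s['ft_force'],s['torque'],s['q'].round(1)[5])
im=snap('wrist',n)[:,:,::-1]; k=K('wrist'); np.savez(n+'.npz',k=k[0],d=k[1],T=k[2],p=p,M=M)
y=np.degrees(np.arctan2(M[1,0],M[0,0]))
tip=.0618; c=M@np.array([.0026,tip,.0008])+p
fit(im,k,c[:2],n+'r',y)
cv2.imwrite('pics/'+n+'c.png',cv2.resize(im[60:230,156:356],None,fx=3.5,fy=3.5,interpolation=3))
for a,x,yy,hz in(('bar top',-.0334,tip-.022,.009),('bar bot',-.0334,tip-.012,.009)):
    print(a,proj('wrist',[M@np.array([x,yy,.0008+q*hz])+p for q in(-1,1)],k).round(1).tolist())
E
python3 look.py w6
```

```text
7.875 [ 0.50238528 -0.2059608   0.13411051] [-9.00521476e+01 -2.73461145e-02  3.10250235e+01] [-0.34594081 -0.27559031 -2.04167377] [0.01592464 0.00518213 0.01873107] -151.4
bar top [[243.4, 172.8], [269.2, 172.8]]
bar bot [[244.0, 169.3], [268.5, 169.3]]
```

View pics/w6c.png

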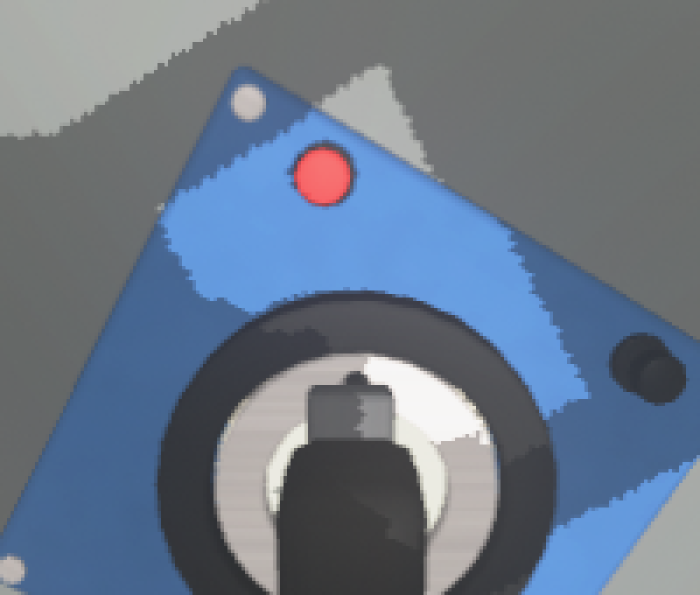

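View pics/w6r.png

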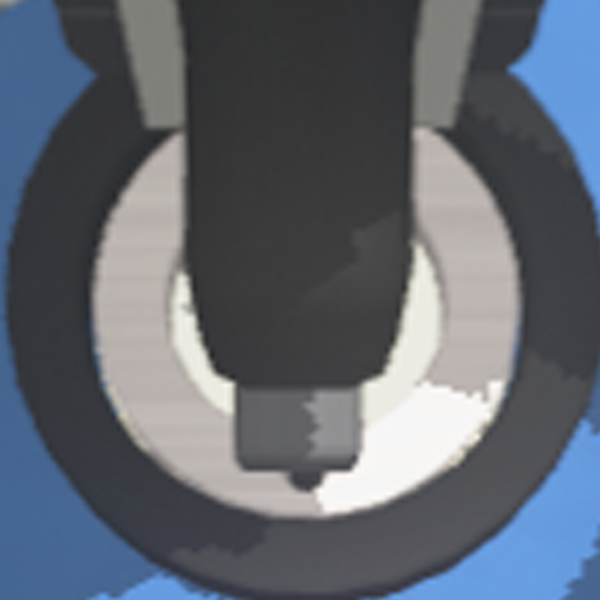

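>>> servo_tool --increments '[{"tx": 0,"ty": 4,"tz": 0,"wx": 0,"wy": 0,"wz": 0,"hand": -1},{"tx": 0,"ty": 8,"tz": 0,"wx": 0,"wy": 0,"wz": 0,"hand": -1},{"tx": 0,"ty": 11,"tz": 0,"wx": 0,"wy": 0,"wz": 0,"hand": -1},{"tx": 0,"ty": 11,"tz": 0,"wx": 0,"wy": 0,"wz": 0,"hand": -1},{"tx": 0,"ty": 11,"tz": 0,"wx": 0,"wy": 0,"wz": 0,"hand": -1}]'

```text
time_s: 8.55
tool_pos: [0.5016, -0.2061, 0.1224]
orientation: [-90.0, 0.0, 31.0]
ft_force: [-0.8, -1.1, -2.2]
grip_width: 0.0186
```

```bash
python3 look.py w7
```

```text
8.55 [ 0.50161012 -0.2061228   0.12237644] [-9.00049526e+01  5.60254019e-03  3.09929175e+01] [-0.84429972 -1.08797077 -2.234438  ] [-0.03152049  0.02570878  0.04334634] -151.5
bar top [[243.4, 172.7], [269.2, 172.7]]
bar bot [[244.0, 169.3], [268.6, 169.2]]
```

View pics/w7r.png

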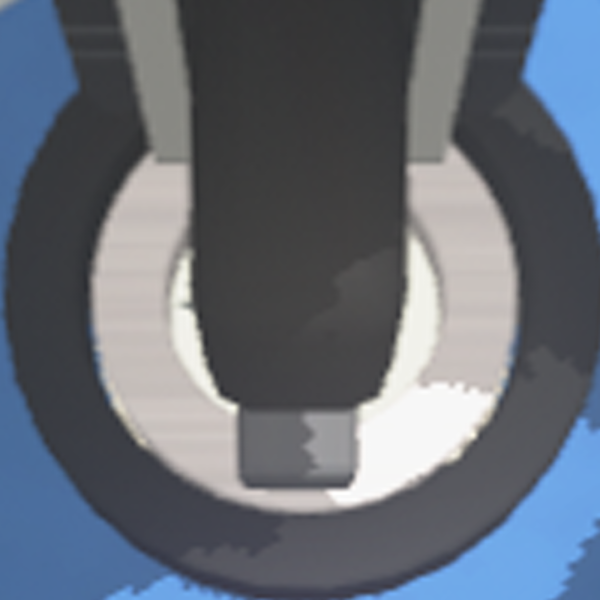

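>>> servo_tool --increments '[{"tx": 0,"ty": 0,"tz": 1.2,"wx": 0,"wy": 0,"wz": 0,"hand": -1},{"tx": 0,"ty": 1,"tz": 1.2,"wx": 0,"wy": 0,"wz": 0,"hand": -1},{"tx": 0,"ty": 3,"tz": 1.2,"wx": 0,"wy": 0,"wz": 0,"hand": -1},{"tx": 0,"ty": 4.5,"tz": 1.2,"wx": 0,"wy": 0,"wz": 0,"hand": -1},{"tx": 0,"ty": 5.5,"tz": 1.2,"wx": 0,"wy": 0,"wz": 0,"hand": -1},{"tx": 0,"ty": 6.3,"tz": 1.2,"wx": 0,"wy": 0,"wz": 0,"hand": -1},{"tx": 0,"ty": 6.3,"tz": 1.2,"wx": 0,"wy": 0,"wz": 0,"hand": -1}]'

```text
time_s: 9.48
tool_pos: [0.501, -0.2051, 0.116]
orientation: [-90.0, 0.0, 31.0]
ft_force: [0.0, -0.4, -2.5]
grip_width: 0.0193
```

```bash
python3 look.py w8
```

```text
9.475 [ 0.50096326 -0.20507406  0.1159925 ] [-9.00004392e+01  7.20472348e-03  3.09913661e+01] [ 0.03994884 -0.37307066 -2.49556462] [-0.03649203 -0.00198367  0.04990127] -151.4
bar top [[243.4, 172.8], [269.2, 172.8]]
bar bot [[244.0, 169.3], [268.6, 169.3]]
```

View pics/w8r.png

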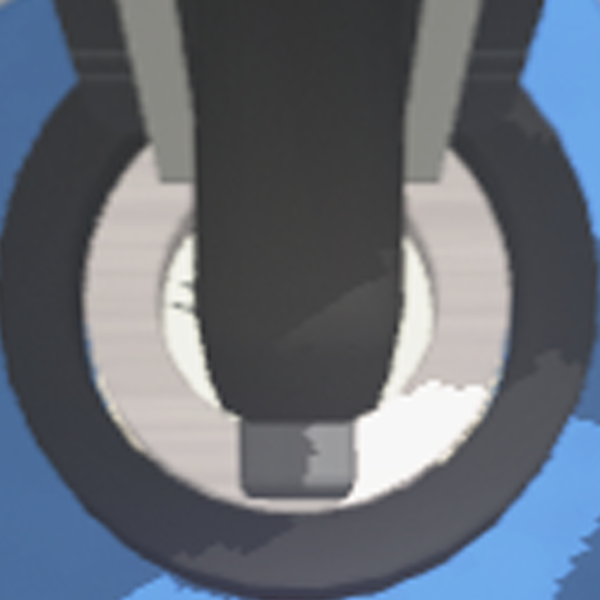

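>>> servo_tool --increments '[{"tx": 0,"ty": 0.7,"tz": 0,"wx": 0,"wy": 0,"wz": 0,"hand": -1},{"tx": 0,"ty": 1.4,"tz": 0,"wx": 0,"wy": 0,"wz": 0,"hand": -1},{"tx": 0,"ty": 2,"tz": 0,"wx": 0,"wy": 0,"wz": 0,"hand": -1},{"tx": 0,"ty": 2,"tz": 0,"wx": 0,"wy": 0,"wz": 0,"hand": -1}]'

```text
time_s: 10.02
tool_pos: [0.501, -0.2051, 0.114]
orientation: [-90.0, 0.0, 31.0]
ft_force: [-0.2, 0.1, -2.7]
grip_width: 0.0186
```

>>> servo_tool --increments '[{"tx": 0,"ty": 0.7,"tz": 0,"wx": 0,"wy": 0,"wz": 0,"hand": -1},{"tx": 0,"ty": 1.4,"tz": 0,"wx": 0,"wy": 0,"wz": 0,"hand": -1},{"tx": 0,"ty": 1.4,"tz": 0,"wx": 0,"wy": 0,"wz": 0,"hand": -1}]'

```text
time_s: 10.4
tool_pos: [0.501, -0.2051, 0.1126]
orientation: [-90.0, 0.0, 31.0]
ft_force: [1.1, -0.2, -3.5]
grip_width: 0.0186
```

```bash
python3 look.py w9
```

```text
10.4 [ 0.50099391 -0.20506255  0.11258975] [-9.00034411e+01  2.38807660e-03  3.09903726e+01] [ 1.13571309 -0.16626793 -3.51215879] [ 0.04791814 -0.04326699  0.028416  ] -151.4
bar top [[243.4, 172.8], [269.2, 172.8]]
bar bot [[244.0, 169.3], [268.5, 169.3]]
```

View pics/w9r.png

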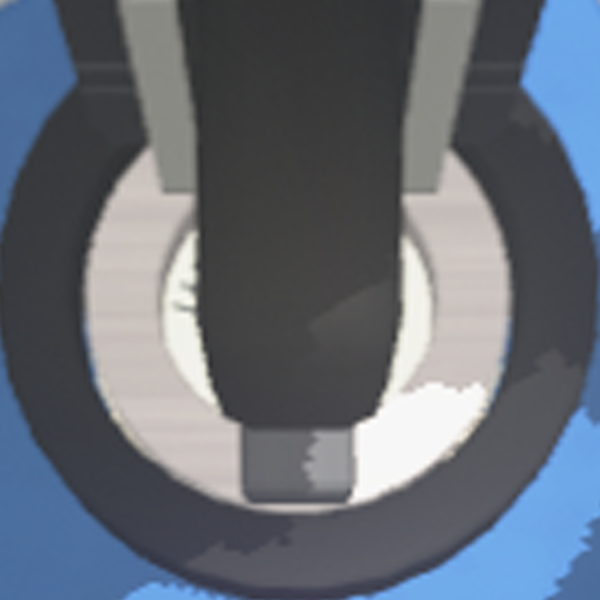

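>>> servo_tool --increments '[{"tx": 0,"ty": 0.5,"tz": 0,"wx": 0,"wy": 0,"wz": 0,"hand": -1},{"tx": 0,"ty": 0.5,"tz": 0.1,"wx": 0,"wy": 2,"wz": 0,"hand": -1},{"tx": 0,"ty": 0.5,"tz": 0.2,"wx": 0,"wy": 4,"wz": 0,"hand": -1},{"tx": 0,"ty": 0.5,"tz": 0.27,"wx": 0,"wy": 6,"wz": 0,"hand": -1},{"tx": 0,"ty": 0.5,"tz": 0.27,"wx": 0,"wy": 6,"wz": 0,"hand": -1}]'

```text
time_s: 11.08
tool_pos: [0.5009, -0.2048, 0.1122]
orientation: [-90.0, -0.0, 24.9]
ft_force: [1.5, 0.9, -3.1]
grip_width: 0.0185
```

```bash
cat > st.py <<'E'
from h import *
s,p,M=pose(); print(s['time_s'],p.round(4),s['orientation'].round(2),'F tool',(M.T@s['ft_force']).round(2),'T world',s['torque'].round(3),s['q'].round(1)[5],s['grip_width'].round(4))
E
python3 st.py; python3 look.py w10
```

```text
11.075 [ 0.50093371 -0.20482626  0.11218121] [-9.00108483e+01 -7.86743464e-03  2.49423179e+01] [ 1.51382703  0.88627036 -3.1318873 ] [ 0.17615474 -0.44673839  0.03878777] -145.3
bar top [[243.4, 173.0], [269.2, 173.0]]
bar bot [[244.0, 169.5], [268.5, 169.5]]Traceback (most recent call last):
  File "st.py", line 2, in <module>
    s,p,M=pose(); print(s['time_s'],p.round(4),s['orientation'].round(2),'F tool',(M.T@s['ft_force']).round(2),'T world',s['torque'].round(3),s['q'].round(1)[5],s['grip_width'].round(4))
                                                                                                                                                                 ^^^^^^^^^^^^^^^^^^^^^
AttributeError: 'float' object has no attribute 'round'
```

View pics/w10r.png

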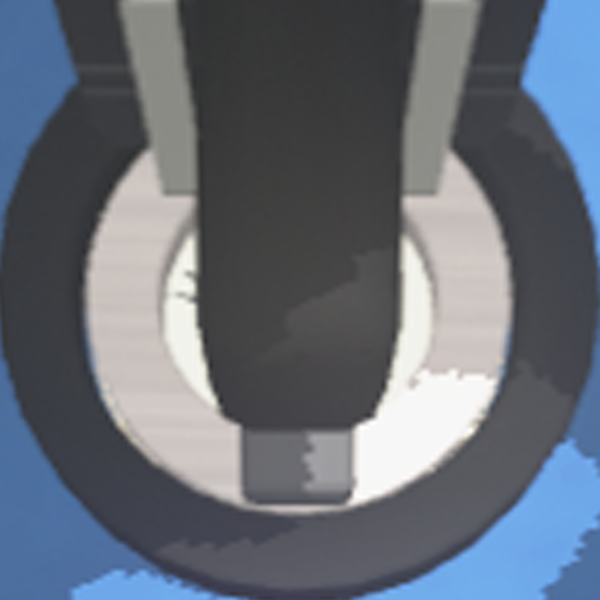

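>>> servo_tool --increments '[{"tx": 0,"ty": 0,"tz": 0.1,"wx": 0,"wy": 2.5,"wz": 0,"hand": -1},{"tx": 0,"ty": 0,"tz": 0.23,"wx": 0,"wy": 5,"wz": 0,"hand": -1},{"tx": 0,"ty": 0,"tz": 0.36,"wx": 0,"wy": 8,"wz": 0,"hand": -1}]'

```text
time_s: 11.5
tool_pos: [0.5008, -0.2045, 0.1122]
orientation: [-90.0, -0.0, 16.9]
ft_force: [2.8, 0.5, -3.3]
grip_width: 0.0183
```

```bash
sed -i "s/s\['grip_width'\].round(4)/round(s['grip_width'],4)/" st.py; python3 st.py
```

```text
11.5 [ 0.5008 -0.2045  0.1122] [-9.001e+01 -1.000e-02  1.692e+01] F tool [ 2.83  3.29 -0.32] T world [ 0.226 -0.561  0.151] -137.3 0.0183
```

>>> servo_tool --increments '[{"tx": 0.1,"ty": 0,"tz": 0.1,"wx": 0,"wy": 2.5,"wz": 0,"hand": -1},{"tx": 0.2,"ty": 0,"tz": 0.23,"wx": 0,"wy": 5,"wz": 0,"hand": -1},{"tx": 0.2,"ty": 0,"tz": 0.36,"wx": 0,"wy": 8,"wz": 0,"hand": -1}]'

```text
time_s: 11.88
tool_pos: [0.5008, -0.2041, 0.1121]
orientation: [-90.0, 0.0, 8.9]
ft_force: [1.1, 1.0, -3.8]
grip_width: 0.0187
```

```bash
python3 st.py
```

```text
11.875 [ 0.5008 -0.2041  0.1121] [-90.     0.     8.92] F tool [1.29 3.76 0.8 ] T world [ 0.259 -0.372  0.106] -129.3 0.0187
```

>>> servo_tool --increments '[{"tx": 0,"ty": 0,"tz": 0.1,"wx": 0,"wy": 2.5,"wz": 0,"hand": -1},{"tx": 0.1,"ty": 0,"tz": 0.23,"wx": 0,"wy": 5,"wz": 0,"hand": -1},{"tx": 0.1,"ty": 0,"tz": 0.36,"wx": 0,"wy": 8,"wz": 0,"hand": -1}]'

```text
time_s: 12.25
tool_pos: [0.5008, -0.2037, 0.1121]
orientation: [-90.0, 0.0, 0.9]
ft_force: [1.3, 1.4, -3.2]
grip_width: 0.0185
```

```bash
python3 st.py
```

```text
12.25 [ 0.5008 -0.2037  0.1121] [-90.     0.     0.92] F tool [1.35 3.23 1.38] T world [ 0.328 -0.374  0.123] -121.2 0.0185
```

>>> servo_tool --increments '[{"tx": 0.1,"ty": 0,"tz": 0.15,"wx": 0,"wy": 2.5,"wz": 0,"hand": -1},{"tx": 0.1,"ty": 0,"tz": 0.3,"wx": 0,"wy": 5,"wz": 0,"hand": -1},{"tx": 0.1,"ty": 0,"tz": 0.5,"wx": 0,"wy": 8,"wz": 0,"hand": -1}]'

```text
time_s: 12.62
tool_pos: [0.5009, -0.2032, 0.1122]
orientation: [-90.0, 0.0, -7.1]
ft_force: [1.6, 0.6, -3.1]
grip_width: 0.0189
```

```bash
python3 st.py
```

```text
12.625 [ 0.5009 -0.2032  0.1122] [-90.01   0.    -7.08] F tool [1.57 3.09 0.77] T world [ 0.121 -0.362  0.149] -113.2 0.0189
```

>>> servo_tool --increments '[{"tx": 0.1,"ty": 0,"tz": 0.15,"wx": 0,"wy": 2.5,"wz": 0,"hand": -1},{"tx": 0.1,"ty": 0,"tz": 0.3,"wx": 0,"wy": 5,"wz": 0,"hand": -1},{"tx": 0.1,"ty": 0,"tz": 0.4,"wx": 0,"wy": 8,"wz": 0,"hand": -1}]'

```text
time_s: 13.0
tool_pos: [0.501, -0.2028, 0.1122]
orientation: [-90.0, 0.0, -15.1]
ft_force: [1.5, 0.3, -2.3]
grip_width: 0.0186
```

```bash
python3 st.py
```

```text
13.0 [ 0.501  -0.2028  0.1122] [-9.001e+01  1.000e-02 -1.507e+01] F tool [1.38 2.27 0.65] T world [ 0.147 -0.36   0.149] -105.1 0.0186
```

>>> servo_tool --increments '[{"tx": 0.1,"ty": 0,"tz": 0.15,"wx": 0,"wy": 2.5,"wz": 0,"hand": -1},{"tx": 0.1,"ty": 0,"tz": 0.3,"wx": 0,"wy": 5,"wz": 0,"hand": -1},{"tx": 0.1,"ty": 0,"tz": 0.4,"wx": 0,"wy": 8,"wz": 0,"hand": -1}]'

```text
time_s: 13.38
tool_pos: [0.5012, -0.2025, 0.1121]
orientation: [-90.0, 0.0, -23.1]
ft_force: [1.7, 1.5, -3.2]
grip_width: 0.0185
```

```bash
python3 st.py
```

```text
13.375 [ 0.5012 -0.2025  0.1121] [-9.001e+01  1.000e-02 -2.308e+01] F tool [0.94 3.16 2.03] T world [ 0.148 -0.36   0.177] -97.1 0.0185
```

>>> servo_tool --increments '[{"tx": 0,"ty": 0,"tz": 0.15,"wx": 0,"wy": 2.5,"wz": 0,"hand": -1},{"tx": 0.1,"ty": 0,"tz": 0.35,"wx": 0,"wy": 6,"wz": 0,"hand": -1}]'

```text
time_s: 13.62
tool_pos: [0.5014, -0.2022, 0.1121]
orientation: [-90.0, 0.0, -29.1]
ft_force: [1.5, 0.3, -3.4]
grip_width: 0.0183
```

```bash
python3 st.py
```

```text
13.625 [ 0.5014 -0.2022  0.1121] [-90.01   0.   -29.08] F tool [1.11 3.42 1.  ] T world [ 0.068 -0.173  0.191] -91.0 0.0183
```

>>> servo_tool --increments '[{"tx": 0,"ty": 0,"tz": 0.15,"wx": 0,"wy": 2.5,"wz": 0,"hand": -1},{"tx": 0.1,"ty": 0,"tz": 0.3,"wx": 0,"wy": 6,"wz": 0,"hand": -1}]'

```text
time_s: 13.88
tool_pos: [0.5016, -0.202, 0.1121]
orientation: [-90.0, 0.0, -35.1]
ft_force: [1.2, 0.3, -3.4]
grip_width: 0.0187
```

```bash
python3 st.py
```

```text
13.875 [ 0.5016 -0.202   0.1121] [-9.002e+01  1.000e-02 -3.509e+01] F tool [0.77 3.4  0.93] T world [ 0.102 -0.221  0.258] -85.0 0.0187
```

>>> servo_tool --increments '[{"tx": 0,"ty": 0,"tz": 0.08,"wx": 0,"wy": 1.5,"wz": 0,"hand": -1},{"tx": 0,"ty": 0,"tz": 0.13,"wx": 0,"wy": 3,"wz": 0,"hand": -1}]'

```text
time_s: 14.12
tool_pos: [0.5017, -0.2019, 0.1121]
orientation: [-90.0, 0.0, -38.0]
ft_force: [0.2, 0.4, -2.4]
grip_width: 0.0187
```

```bash
python3 st.py
```

```text
14.125 [ 0.5017 -0.2019  0.1121] [-90.01   0.   -38.03] F tool [-0.08  2.44  0.39] T world [ 0.092 -0.102  0.452] -82.0 0.0187
```

>>> servo_tool --increments '[{"tx": 0,"ty": 0,"tz": 0.03,"wx": 0,"wy": 0.7,"wz": 0,"hand": -1},{"tx": 0,"ty": 0,"tz": 0.05,"wx": 0,"wy": 1.3,"wz": 0,"hand": -1}]'

```text
time_s: 14.38
tool_pos: [0.5018, -0.2019, 0.1121]
orientation: [-90.0, 0.0, -39.3]
ft_force: [1.0, 1.3, -2.1]
grip_width: 0.0183
```

```bash
python3 st.py;python3 st.py
```

```text
14.375 [ 0.5018 -0.2019  0.1121] [-90.01   0.   -39.32] F tool [-0.08  2.09  1.62] T world [ 0.063 -0.121  0.427] -80.8 0.0183
14.375 [ 0.5018 -0.2019  0.1121] [-90.01   0.   -39.32] F tool [-0.08  2.09  1.62] T world [ 0.063 -0.121  0.427] -80.8 0.0183
```

>>> servo_tool --increments '[{"tx": 0,"ty": 0,"tz": 0.05,"wx": 0,"wy": 1.2,"wz": 0,"hand": -1}]'

```text
time_s: 14.5
tool_pos: [0.5018, -0.2018, 0.1121]
orientation: [-90.0, 0.0, -40.6]
ft_force: [-0.0, 0.4, -1.9]
grip_width: 0.0187
```

```bash
python3 st.py
```

```text
14.5 [ 0.5018 -0.2018  0.1121] [-90.01   0.   -40.56] F tool [-0.27  1.94  0.26] T world [ 0.103 -0.131  0.482] -79.5 0.0187
```

>>> servo_tool --increments '[{"tx": 0,"ty": 0,"tz": 0,"wx": 0,"wy": 0.2,"wz": 0,"hand": -1},{"tx": 0,"ty": 0,"tz": 0,"wx": 0,"wy": 0.2,"wz": 0,"hand": -1},{"tx": 0,"ty": -1.5,"tz": 0,"wx": 0,"wy": 0,"wz": 0,"hand": -1},{"tx": 0,"ty": -4,"tz": 0,"wx": 0,"wy": 0,"wz": 0,"hand": -1},{"tx": 0,"ty": -8,"tz": 0,"wx": 0,"wy": 0,"wz": 0,"hand": -1},{"tx": 0,"ty": -20,"tz": 0,"wx": 0,"wy": 0,"wz": 0,"hand": -1},{"tx": 0,"ty": -50,"tz": 0,"wx": 0,"wy": 0,"wz": 0,"hand": -1},{"tx": 0,"ty": -85,"tz": 0,"wx": 0,"wy": 0,"wz": 0,"hand": -1},{"tx": 0,"ty": -88,"tz": 0,"wx": 0,"wy": 0,"wz": 0,"hand": -1},{"tx": 0,"ty": -88,"tz": 0,"wx": 0,"wy": 0,"wz": 0,"hand": -1},{"tx": 0,"ty": -88,"tz": 0,"wx": 0,"wy": 0,"wz": 0,"hand": -1}]'

```text
time_s: 15.88
tool_pos: [0.5014, -0.2016, 0.1991]
orientation: [-90.0, 0.1, -40.5]
ft_force: [-0.5, 0.1, -2.7]
grip_width: 0.0185
```

```bash
python3 st.py; python3 look.py w11
python3 - <<'E'
from h import *
s,p,M=pose()
t=np.array([.5230,.1391,.1500]); print('to hover over park, tool mm',(M.T@(t-p)*1000).round(1))
E
```

```text
15.875 [ 0.5014 -0.2016  0.1991] [-9.003e+01  9.000e-02 -4.051e+01] F tool [-0.44  2.74 -0.25] T world [-0.032  0.002  0.005] -79.6 0.0185
15.875 [ 0.50144925 -0.20159152  0.19905808] [-90.02637944   0.0941376  -40.51079054] [-0.50146721  0.09855212 -2.73913797] [-0.03176984  0.00214432  0.00543814] -79.6
bar top [[243.8, 173.7], [269.6, 173.7]]
bar bot [[244.4, 170.2], [268.9, 170.2]]
to hover over park, tool mm [-204.9   49.3  273. ]
```

View pics/w11c.png

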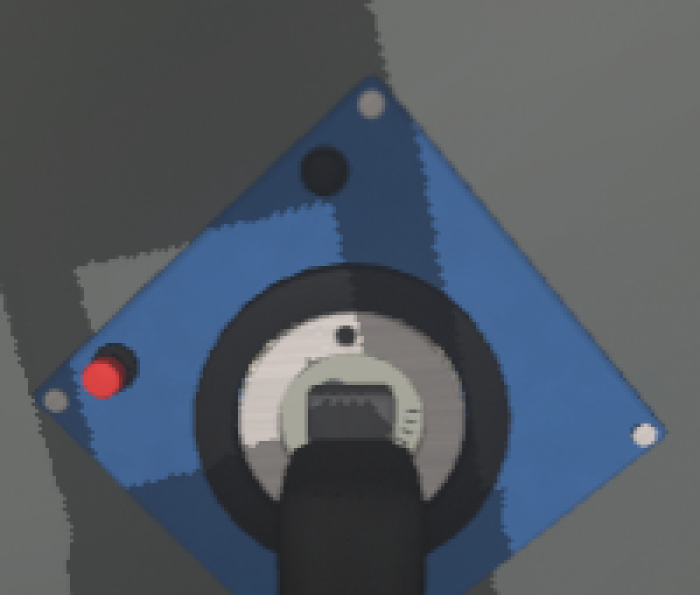

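>>> servo_tool --increments '[{"tx": -15,"ty": 0,"tz": 20,"wx": 0,"wy": -2,"wz": 0,"hand": -1},{"tx": -40,"ty": 0,"tz": 55,"wx": 0,"wy": -6,"wz": 0,"hand": -1},{"tx": -75,"ty": 0,"tz": 100,"wx": 0,"wy": -10,"wz": 0,"hand": -1},{"tx": -110,"ty": 0,"tz": 146,"wx": 0,"wy": -14,"wz": 0,"hand": -1},{"tx": -145,"ty": 0,"tz": 193,"wx": 0,"wy": -18,"wz": 0,"hand": -1},{"tx": -175,"ty": 5,"tz": 233,"wx": 0,"wy": -21,"wz": 0,"hand": -1},{"tx": -195,"ty": 20,"tz": 260,"wx": 0,"wy": -21.9,"wz": 0,"hand": -1},{"tx": -204.9,"ty": 49,"tz": 273,"wx": 0,"wy": -21.9,"wz": 0,"hand": -1},{"tx": -204.9,"ty": 80,"tz": 273,"wx": 0,"wy": -21.9,"wz": 0,"hand": -1},{"tx": -204.9,"ty": 90,"tz": 273,"wx": 0,"wy": -21.9,"wz": 0,"hand": -1},{"tx": -204.9,"ty": 90,"tz": 273,"wx": 0,"wy": -21.9,"wz": 0,"hand": -1},{"tx": -204.9,"ty": 90,"tz": 273,"wx": 0,"wy": -21.9,"wz": 0,"hand": -1},{"tx": -204.9,"ty": 90,"tz": 273,"wx": 0,"wy": -21.9,"wz": 0,"hand": -1}]'

```text
time_s: 17.55
tool_pos: [0.5239, 0.1387, 0.1111]
orientation: [-90.0, -0.1, -18.6]
ft_force: [-0.3, 0.1, -2.6]
grip_width: 0.0186
```

```bash
python3 st.py; python3 look.py w12
```

```text
17.55 [0.5239 0.1387 0.1111] [-8.997e+01 -8.000e-02 -1.863e+01] F tool [-0.3   2.64 -0.04] T world [ 0.062 -0.068  0.021] -64.7 0.0186
17.55 [0.52385122 0.13872536 0.11106941] [-8.99699954e+01 -7.67079217e-02 -1.86254371e+01] [-0.29473433  0.05417343 -2.64039362] [ 0.06229103 -0.06839296  0.02070734] -64.7
bar top [[243.6, 173.8], [269.4, 173.7]]
bar bot [[244.2, 170.2], [268.7, 170.2]]
```

View pics/w12.png

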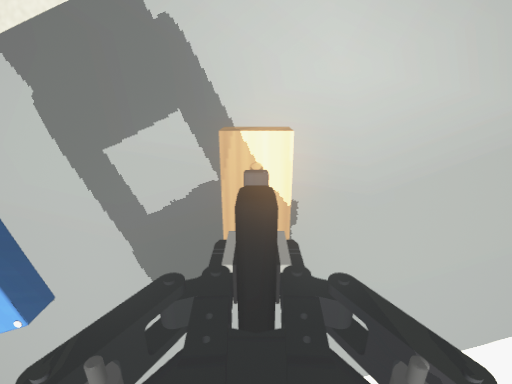

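>>> servo_tool --increments '[{"tx": -0.7,"ty": 6,"tz": 0.1,"wx": 0,"wy": 0,"wz": 0,"hand": -1},{"tx": -0.7,"ty": 12,"tz": 0.1,"wx": 0,"wy": 0,"wz": 0,"hand": -1},{"tx": -0.7,"ty": 14,"tz": 0.1,"wx": 0,"wy": 0,"wz": 0,"hand": -1},{"tx": -0.7,"ty": 16,"tz": 0.1,"wx": 0,"wy": 0,"wz": 0,"hand": -1},{"tx": -0.7,"ty": 17.5,"tz": 0.1,"wx": 0,"wy": 0,"wz": 0,"hand": -1},{"tx": -0.7,"ty": 18,"tz": 0.1,"wx": 0,"wy": 0,"wz": 0,"hand": -1}]'

```text
time_s: 18.35
tool_pos: [0.5228, 0.1392, 0.0921]
orientation: [-90.0, 0.0, -18.6]
ft_force: [0.6, 0.3, -3.4]
grip_width: 0.0186
```

```bash
python3 st.py
```

```text
18.35 [0.5228 0.1392 0.0921] [-90.01   0.   -18.61] F tool [0.52 3.44 0.46] T world [-0.006  0.024  0.07 ] -64.6 0.0186
```

Pins are in (about 4 mm), no resistance. Down to the seat.

>>> servo_tool --increments '[{"tx": 0,"ty": 3,"tz": 0,"wx": 0,"wy": 0,"wz": 0,"hand": -1},{"tx": 0,"ty": 5.5,"tz": 0,"wx": 0,"wy": 0,"wz": 0,"hand": -1},{"tx": 0,"ty": 7.3,"tz": 0,"wx": 0,"wy": 0,"wz": 0,"hand": -1},{"tx": 0,"ty": 8,"tz": 0,"wx": 0,"wy": 0,"wz": 0,"hand": -1},{"tx": 0,"ty": 8,"tz": 0,"wx": 0,"wy": 0,"wz": 0,"hand": -1}]'

```text
time_s: 18.98
tool_pos: [0.5228, 0.1391, 0.084]
orientation: [-90.0, 0.0, -18.6]
ft_force: [0.6, 0.8, -2.8]
grip_width: 0.0187
```

```bash
python3 st.py
```

```text
18.975 [0.5228 0.1391 0.084 ] [-90.01   0.   -18.61] F tool [0.3  2.81 0.96] T world [0.043 0.036 0.021] -64.6 0.0187
```

>>> servo_tool --increments '[{"tx": 0,"ty": 0.4,"tz": 0,"wx": 0,"wy": 0,"wz": 0,"hand": -1},{"tx": 0,"ty": 0.4,"tz": 0,"wx": 0,"wy": 0,"wz": 0,"hand": -0.3},{"tx": 0,"ty": 0.4,"tz": 0,"wx": 0,"wy": 0,"wz": 0,"hand": 1},{"tx": 0,"ty": 0.4,"tz": 0,"wx": 0,"wy": 0,"wz": 0,"hand": 1},{"tx": 0,"ty": 0.4,"tz": 0,"wx": 0,"wy": 0,"wz": 0,"hand": 1},{"tx": 0,"ty": 0.4,"tz": 0,"wx": 0,"wy": 0,"wz": 0,"hand": 1},{"tx": 0,"ty": 0.4,"tz": 0,"wx": 0,"wy": 0,"wz": 0,"hand": 1},{"tx": 0,"ty": 0.4,"tz": 0,"wx": 0,"wy": 0,"wz": 0,"hand": 1},{"tx": 0,"ty": -10,"tz": 0,"wx": 0,"wy": 0,"wz": 0,"hand": 1},{"tx": 0,"ty": -40,"tz": 0,"wx": 0,"wy": 0,"wz": 0,"hand": 1},{"tx": 0,"ty": -90,"tz": 0,"wx": 0,"wy": 0,"wz": 0,"hand": 1},{"tx": 0,"ty": -147,"tz": 0,"wx": 0,"wy": 0,"wz": 0,"hand": 1},{"tx": 0,"ty": -147,"tz": 0,"wx": 0,"wy": 0,"wz": 0,"hand": 1},{"tx": 0,"ty": -147,"tz": 0,"wx": 0,"wy": 0,"wz": 0,"hand": 1}]'

```text
time_s: 20.72
tool_pos: [0.5226, 0.1392, 0.2314]
orientation: [-90.0, -0.0, -18.6]
ft_force: [0.3, -0.3, -0.1]
grip_width: 0.0857
```

```bash
python3 st.py
python3 - <<'E'
from h import *
im=snap('wrist','w13')
sc=snap('scene','s13'); cv2.imwrite('pics/s13c.png',cv2.resize(sc[120:260,120:320,::-1],None,fx=4,fy=4,interpolation=3))
E
```

```text
20.725 [0.5226 0.1392 0.2314] [-9.000e+01 -2.000e-02 -1.861e+01] F tool [ 0.42  0.09 -0.22] T world [ 0.004 -0.038 -0.006] -64.6 0.0857
```

View pics/w13.png

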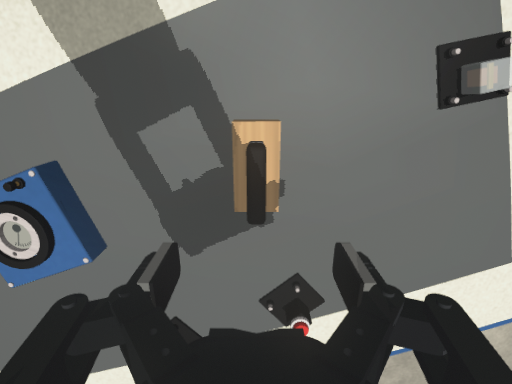

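View pics/s13c.png

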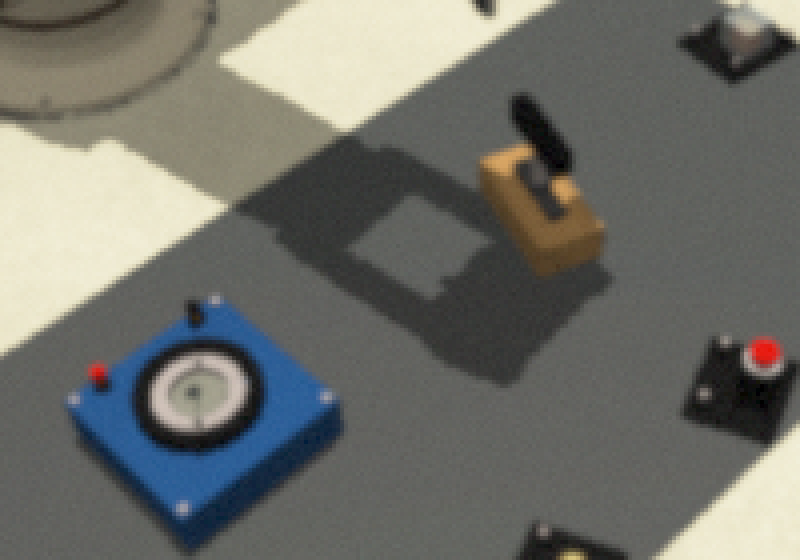

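```bash
python3 -c "
from cell import *
print(job_done())"
```

```text
the job is handed in; nothing more can be done
None
```

I nipped the ring up on its gasket, put the spanner back in its rest, and handed the job in at about 21 s of the 64 s allowed.

- **Fit and tightening:** The pins went in about 4–5 mm with no noticeable push. The ring dragged at about 0.15 N m for roughly 65° of turning, then bit. My last reading while turning was 0.48 N m; reckoned from the angle turned past the bite, it is about 0.54 N m.
- **Torque uncertainty:** One reading just before the last dipped to 0.43 N m, probably sag and sensor noise of about 0.03 N m, so I added 1.2° more.
- **After pulling out:** The ring's hole lined up with the spanner's bar, so the ring had turned with it.
- **Last checks:** The final pictures show the spanner upright in its rest, centred to within about 1 mm, with its cross-bar down on the wood. The gripper was open and 147 mm above the release height, reading almost no force. The modules in view looked undisturbed. I did not measure the lamp and screwdriver again; the arm did not go near them.

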